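# Start up the edge-finishing bench

### The arm

A 6-joint arm with a two-finger parallel gripper is mounted at the origin on the work surface. World frame = base frame: x ahead of the robot, y to its left, z up, the work surface at z = 0. Lengths are in m, angles in degrees, forces in N, time in s.
With the tool pointing down it reaches from about 0.4 to 0.825 m from the base axis. Payload 7 kg.
Tool frame: the origin (TCP) lies at the very end of the fingers, on their centre line; the grasp point (between the pads) lies hold_point_z behind it (hold_point_z is the distance from the TCP to the grasp point, in m); z points along the fingers, y is the direction in which the jaws open and shut (so a half turn about z gives the same grasp; the last joint's range is limited). The gripper opens to 88 mm and grips with 3 to 60 N. Pads are 19 mm wide; open, the fingers measure 130 mm over their backs; the gripper's body (78 mm by 193 mm) begins 47 mm behind the grasp point.
Start: joints at [-53.623, 20.546, 0.682, 0, -70.136, -16.507], TCP at [0.229, -0.635, 0.189] pointing down, gripper open.
Joint ranges: [-176.03, 176.03], [-82.01, 121.73], [-58.28, 71.71], [-173.87, 95.51], [-174.79, -0.11], [-173.66, 173.66]. Speed limits (degrees/s): [136.94, 136.94, 172.46, 180, 180, 180].

### API

Orientations are given as [roll, pitch, yaw] about the fixed x, y, z axes, in that order (R = Rz(yaw) Ry(pitch) Rx(roll)).
In Python, from plant import get_obs, snapshot, close_job, hold_point_z gives the robot as it stands. The module is installed in compiled form; this text tells all that it offers.
- The arm moves only by the tool jog_arm, never from a script. Its argument "commands" is a list of rows, each a list of 4 numbers: the shift along the world's x, y, z in mm, then the turn about the world's z in degrees. In form: [[x, y, z, turn], ...]. A call has exactly 10 rows; each row shifts and turns the commanded pose from where the row before left it; what a row does not reach is not made up. A row lasts 1/12 s, in which the tool goes at most 41.7 mm and 7.16 degrees, less where a joint would pass 70% of its speed; a pose out of reach is approached as far as the arm can. A call is refused whole if a number of a shift passes 41.7 or a number of a turn 7.16, either way. A call with a gripper value outside its range is refused whole. "fingers" is the finger opening in mm, from 0 to 87.6, set as the call begins (left out, the last holds). The fingers move at their own pace and stop on an object; the grip force is fixed at half the most. Time passes only in rows, so rows that do not move let the fingers close, or fill a call up. It gives the time, the measured TCP pose, the force and the opening at its end, in the units of the state.
- get_obs(): the state, without advancing time (a new reading comes with each control period).
- snapshot(name): name is "side" or "top"; returns a dict with "image" (420x560x3 uint8, red, green, blue), "fov_y" (degrees; the focal length in pixels is half the picture's height over the tangent of half this angle, whatever the lens; pixels are square), "cx", "cy" (the principal point, pixels), "dist_coeffs" ([k1, k2, p1, p2, k3] as OpenCV has them; the pictures are not rectified), "rvec" (rotation vector, rad) and "tvec" (3), from world to camera coordinates, as OpenCV has them. Camera axes: x right, y down, z forward; pixel columns grow to the right and rows downward; lengths in m; the calibration is good to about 2 mm. A picture is of the moment at which its call begins. There is no depth.
- close_job(): hands the job in, once; it reports no verdict.
The state is a dict: "clock": time; "joint_pos": joint angles; "qvel": joint speeds; "tau": joint torques, N m; "tool_pos": TCP position; "orientation": TCP orientation; "force": force on the tool from outside, world axes, zero at the start; "moment": the same for the moment, N m; "opening": finger opening in m.
Only numpy, scipy, OpenCV 4.12 (cv2) and the standard library are available. Lean on these libraries where they do the work, as an engineer would, in place of code of your own. Each camera call takes 0.05 s, during which the arm holds its last target.

### The job

Start up the shoemaker's edge-finishing bench with light touches of a fingertip: first press the green button on the fume extractor fully in, then press the raised, white-marked half of the red rocker on the iron heater down level so that the heater comes on under running extraction, and last tap the orange top of the bench timer to start the warm-up count. Never work them in another order, pick nothing up, press gently, and leave the timer and everything else on the bench where it stands.

Things in the scene. Friction and masses are not known exactly. Their poses are not given: they have to be found in the camera images.
- extractor: Fume extractor, grey box 170 mm (its x) by 220 mm (its y), fixed (place, yaw and side of the bench vary), round fan guard front and back. Origin: centre of underside; front faces its -x. On its black top, 215 mm high: green button 30 mm in front of the middle; orange pilot lamp (no control) 55 mm to +y of it; black handle across the top 85 mm behind it, rising to 242 mm.
- extractor_button (a joint): Travel of the extractor's green latching push button, in m: 0 = standing out (off), 0.006 = fully in (on). It goes straight down against about 3 N and stays where it is pushed, with a firm stop at 0.006. On from 0.0045.
- extractor_button_top (a point): Middle of the top of the green button, a round cap 28 mm across; moves with it. 228 mm above the bench when out, 222 mm when fully in; then it still stands 2 mm above its metal collar (37 mm across, top at 220 mm).
- heater: Iron heater, steel box 200 mm (its x) by 240 mm (its y), deck 93 mm high, fixed (place, yaw and side of the bench vary). Origin: centre of underside; front faces its -x. On its +y half a hood 122 mm high, two wooden-handled irons sticking out of the front. On its -y half: red rocker, 30 mm in front of the middle and 45 mm to -y; orange pilot lamp 45 mm further to -y and front dial (not needed).
- heater_rocker (a joint): Angle of the heater's red rocker switch, in rad: 0 = off (the white-marked half, nearer the heater's front, slopes up), 0.28 = on (the white-marked half is level and the other half slopes up). It stays where it is left; it takes about 4 N on the marked half; firm stops at both ends. On from 0.22.
- heater_rocker_on (a point): White mark on the rocker half to press: 13 mm from the pivot towards the heater's front, on the surface; moves along. The rocker is V-shaped, 26 mm wide (heater's y), each half 20 mm long (heater's x), pivot line 100 mm above the bench. Off: this point is 103.6 mm, the half's outer edge 105.5 mm high; on: the half lies level at 100 mm, 2 mm above the bezel round it.
- timer: Bench timer, a loose white puck 80 mm across and 25 mm high, about 0.2 kg, with a dark display on its side that faces its own -x and an orange button on top. Origin: centre of its underside.
- timer_button (a joint): Travel of the timer's orange spring button, in m: 0 = released, 0.005 = fully down. It springs back. It starts to move at about 1.5 N and reaches the bottom at about 5 N; the count starts at 0.0025, at about 3 N.
- timer_top (a point): Middle of the top of the orange button, a round cap 50 mm across; moves with it; 34 mm above the bench when released.
- red_shoe_left: Red lasted shoe, 285 mm long (its x, toe to +x), 108 mm wide, 135 mm high, loose at the left side of the bench; leave alone. Origin: middle of its underside.
- red_shoe_right: The other red shoe of the pair, same size, beside the first, nearer the middle of the bench; leave alone. Origin: middle of its underside.
- navy_shoe: Dark blue lasted shoe, same size, loose at the back of the bench; leave alone. Origin: middle of its underside.
- cement_can: Yellow cement can, 75 mm across, 75 mm high, loose, between the timer and the dark blue shoe; leave alone. Origin: centre of its underside.
- wax_tin: Flat round wax tin with a brown lid, 74 mm across, 24 mm high, loose, between the robot and the timer; leave alone. Origin: centre of its underside.
- shoe_brush: Wooden shoe brush with dark bristles, 150 by 46 by 36 mm, loose, at the right side; leave alone. Origin: centre of its underside.
- tack_hammer: Hammer, 260 mm long, lying loose at the right side along its own x, handle to -x; leave alone. Origin: under its middle.
Not all that is in view belongs to the job. There is more than one size of the timer; the one meant has the size given above.

How it is judged:
By the outcome, as a careful person would: the job done as asked, in the order asked, and still so for the second after the job is handed in, with the robot touching nothing.
It also fails if it takes over 64 s, if anything falls off the work surface, if the arm or the gripper's body presses on something with over 40 N, if the wrist force passes 120 N, or if a joint passes its speed limit or range.

## Working session

There is one attempt and no reset: what is moved stays moved. The work goes in short steps, Python scripts to look and compute and a tool call to move; the robot and the scene stay as the last step left them, time stands still between calls to the robot, and variables do not carry over. Pictures are saved under pics/ and viewed, and the job is handed in when it is done.

Besides the shell and the picture viewer there is one more tool, called after ">>>" as name(argument=value, ...) on one line, values as JSON. jog_arm: Moves the arm, as the interface text tells. Its arguments: {"type":"object","properties":{"commands":{"type":"array","items":{"type":"array","items":{"type":"number"}}},"fingers":{"type":"number"}},"required":["commands"]}

```bash
mkdir -p pics; python3 - <<'E'
from plant import get_obs,snapshot,hold_point_z
import cv2,pickle
print(get_obs(),hold_point_z)
for n in("side","top"):
    s=snapshot(n); pickle.dump(s,open(f"{n}0.pkl","wb"))
    cv2.imwrite(f"pics/{n}0.png",s["image"][:,:,::-1]); print({k:v for k,v in s.items() if k!="image"})
E
```

```text
{'clock': 0.0, 'joint_pos': array([-5.36248727e+01,  2.05943108e+01,  6.33731440e-01, -2.14240463e-02,
       -7.01356860e+01, -1.65074398e+01]), 'qvel': array([-0.06753053,  0.12909131, -0.07835685,  0.06413445,  0.07472649,
       -0.00695802]), 'tau': array([ 8.41993005e-04, -5.82717955e+01,  2.93066114e+01,  6.99734107e+00,
        6.89045613e-03, -2.41413736e-04]), 'tool_pos': array([ 0.22919212, -0.6343073 ,  0.18828586]), 'orientation': array([ 1.79901979e+02, -8.04611489e-03, -1.60139602e+02]), 'force': array([ 0.55326933, -0.26796174, -0.43355476]), 'moment': array([ 0.00988504,  0.00765607, -0.00013388]), 'opening': 0.08754227540815873} 0.0188
{'fov_y': 42.29794765680292, 'cx': 279.8698383344071, 'cy': 209.7724890144552, 'dist_coeffs': array([0.04807539, 0.        , 0.        , 0.        , 0.        ]), 'rvec': array([ 2.22056037, -0.41925662,  0.18803832]), 'tvec': array([-0.53280523,  0.259255  ,  1.86426867])}
{'fov_y': 50.116870317796966, 'cx': 279.1463485177978, 'cy': 209.97859773656103, 'dist_coeffs': array([-0.06933185,  0.        ,  0.        ,  0.        ,  0.        ]), 'rvec': array([ 2.13944947, -2.09441   ,  0.20243656]), 'tvec': array([-0.00302703,  0.58741129,  1.52152294])}
```

View pics/side0.png

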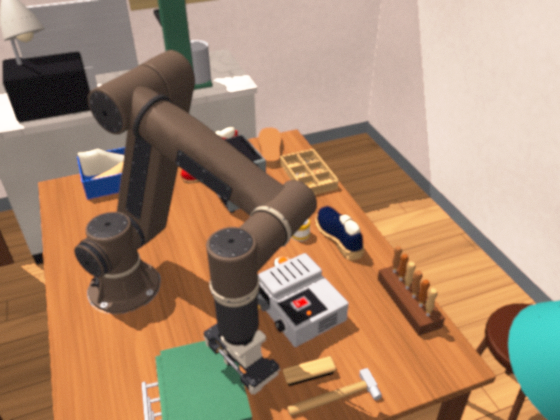

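View pics/top0.png

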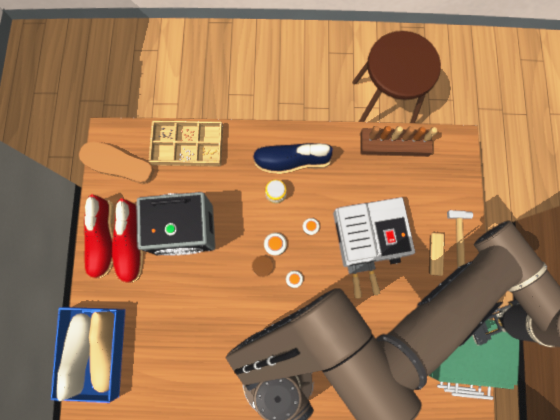

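```bash
cat > h.py <<'E'
import numpy as np,cv2,pickle
def load(n): return pickle.load(open(n+".pkl","rb"))
def cam(s):
    f=210/np.tan(np.radians(s["fov_y"]/2)); K=np.array([[f,0,s["cx"]],[0,f,s["cy"]],[0,0,1]])
    return K,s["dist_coeffs"],cv2.Rodrigues(s["rvec"])[0],s["tvec"]
def px2w(s,uv,z):
    K,d,R,t=cam(s); p=cv2.undistortPoints(np.array([[uv]],float),K,d)[0,0]
    r=R.T@np.array([p[0],p[1],1]); c=-R.T@t; return c+r*(z-c[2])/r[2]
def w2px(s,P):
    K,d,R,t=cam(s); return cv2.projectPoints(np.array(P,float).reshape(-1,3),s["rvec"],t,K,d)[0][:,0]
def crop(s,x0,y0,w,h,k,name):
    im=s["image"][y0:y0+h,x0:x0+w,::-1]; cv2.imwrite("pics/"+name,cv2.resize(im,None,fx=k,fy=k,interpolation=cv2.INTER_CUBIC))
E
python3 - <<'E'
from h import *
s=load("top0")
crop(s,130,180,90,80,8,"ext.png"); crop(s,325,190,100,75,8,"heat.png"); crop(s,240,170,100,125,4.8 and 4,"tim.png")
a=np.hstack([s["image"][180:255,130:220],s["image"][190:265,328:418]])
for n,uv,z in [("t1",(275,244),.034),("t2",(311,226),.03),("t3",(294,279),.03),("but",(170.5,229),.228),("rock",(390,236),.1),("can",(275,190),.075)]: print(n,px2w(s,uv,z))
E
```

```text
t1 [0.46970894 0.02158186 0.034     ]
t2 [ 0.53712238 -0.10477333  0.03      ]
t3 [ 0.34921737 -0.0472596   0.03      ]
but [0.4861208  0.34566453 0.228     ]
rock [ 0.49687528 -0.36883087  0.1       ]
can [0.65497385 0.02542932 0.075     ]
```

View pics/ext.png

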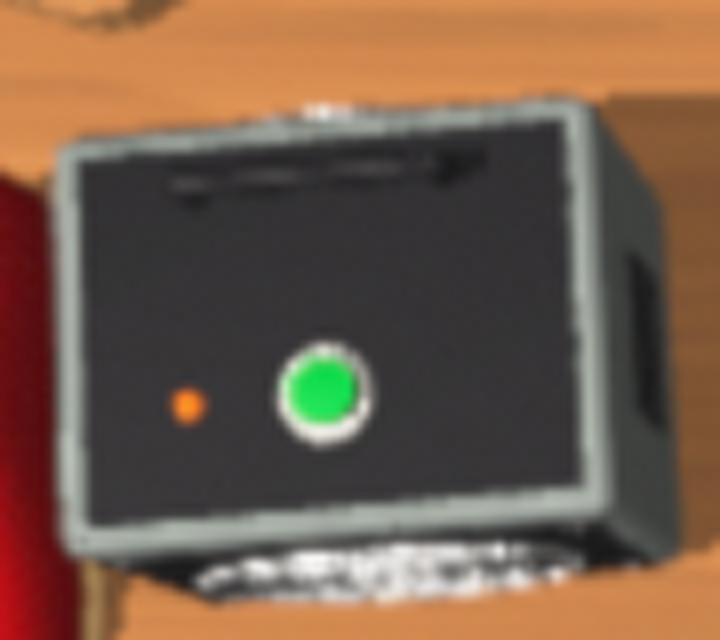

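View pics/heat.png

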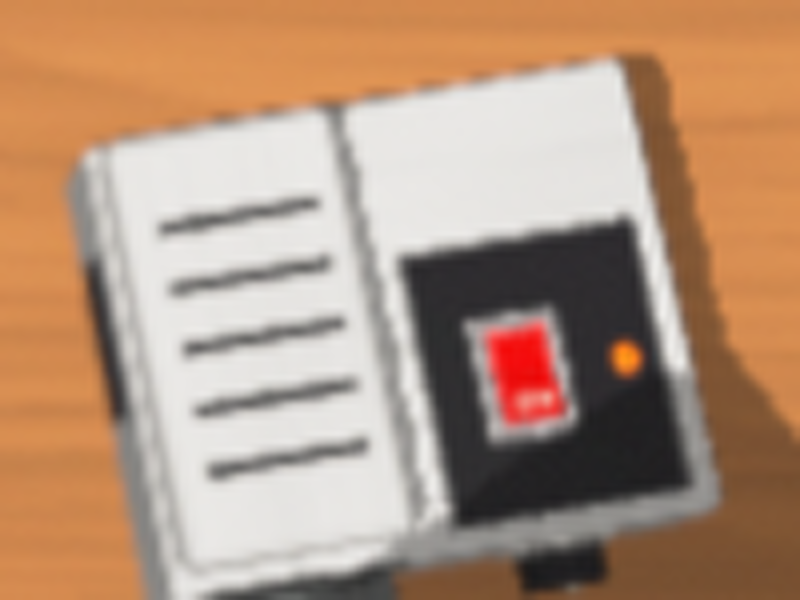

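View pics/tim.png

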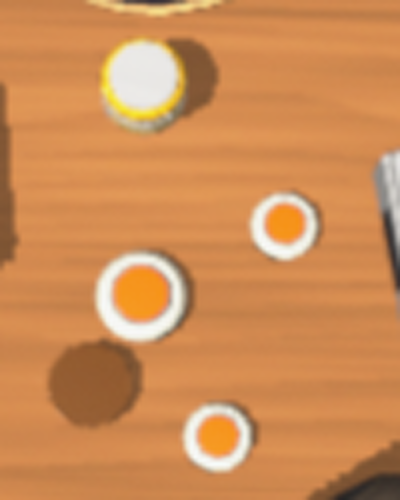

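```bash
python3 - <<'E'
from h import *
s=load("top0");q=load("side0")
def c(o,p): return (o[0]+(p[0]+.5)/8-.5,o[1]+(p[1]+.5)/8-.5)
E=(130,180);H=(325,190)
for n,o,p,z in [("button",E,(323,390),.228),("collar",E,(325,393),.220),("lamp",E,(188,406),.217),
 ("eFL",E,(72,545),.215),("eFR",E,(600,505),.215),("eBL",E,(62,150),.215),("eBR",E,(583,105),.215),
 ("mark",H,(536,400),.1036),("rlamp",H,(627,358),.095),("rBL",H,(488,333),.1),("rBR",H,(547,322),.1),("rFL",H,(505,424),.1055),("rFR",H,(568,414),.1055),
 ("hBR",H,(625,60),.093),("hFR",H,(715,495),.093)]: print(n,px2w(s,c(o,p),z).round(4))
crop(q,240,240,120,110,6,"sheat.png")
print(w2px(q,[[.47,.0216,.034],[.486,.3457,.228],[.485,-.374,.1036]]))
E
```

```text
button [0.4882 0.3476 0.228 ]
collar [0.4883 0.3487 0.22  ]
lamp [0.4823 0.4035 0.217 ]
eFL [0.4266 0.446  0.215 ]
eFR [0.4473 0.239  0.215 ]
eBL [0.5847 0.4629 0.215 ]
eBR [0.6073 0.2543 0.215 ]
mark [ 0.4843 -0.373   0.1036]
rlamp [ 0.5042 -0.4147  0.095 ]
rBL [ 0.5131 -0.354   0.1   ]
rBR [ 0.5183 -0.3794  0.1   ]
rFL [ 0.4736 -0.3591  0.1055]
rFR [ 0.4784 -0.386   0.1055]
hBR [ 0.635  -0.4185  0.093 ]
hFR [ 0.4466 -0.4512  0.093 ]
[[251.85120474 239.92894671]
 [226.6304225  149.43905718]
 [297.40636108 302.91048346]]
```

View pics/sheat.png

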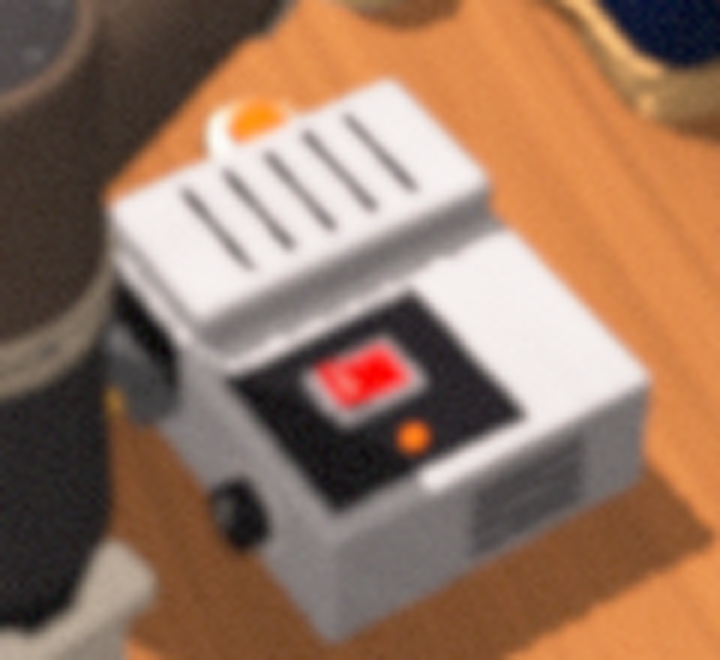

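>>> jog_arm(commands=[[0,0,20,0],[0,0,30,0],[10,10,30,-2],[20,30,30,-2],[22,34,10,-2],[22,34,0,-2],[22,34,0,-2],[22,34,0,0],[22,34,0,0],[22,34,0,0]], fingers=0)

```text
clock: 0.93
tool_pos: [0.3896, -0.3923, 0.3057]
orientation: [180.0, -0.0, -170.1]
force: [0.2, 0.3, -0.5]
opening: 0.0267
```

>>> jog_arm(commands=[[15,35,0,0],[15,35,0,0],[15,38,0,0],[10,40,0,0],[5,40,0,0],[5,40,0,0],[5,40,0,0],[5,40,0,0],[5,40,0,0],[5,40,0,0]])

```text
clock: 1.77
tool_pos: [0.4736, -0.0042, 0.306]
orientation: [180.0, 0.0, -170.1]
force: [1.0, -0.7, 0.9]
opening: 0.0004
```

>>> jog_arm(commands=[[2,38,0,0],[2,38,0,0],[2,38,0,0],[2,38,0,0],[2,38,0,0],[2,38,0,0],[2,38,0,0],[0,38,0,0],[0,30,0,0],[0,16,-20,0]])

```text
clock: 2.6
tool_pos: [0.4892, 0.348, 0.2882]
orientation: [179.9, 0.2, -170.0]
force: [-0.1, -0.5, 0.9]
opening: 0.0007
```

>>> jog_arm(commands=[[0,0,-15,0],[0,0,-10,0],[0,0,-5,0],[0,0,0,0],[0,0,0,0],[0,0,0,0],[0,0,0,0],[0,0,0,0],[0,0,0,0],[0,0,0,0]])

```text
clock: 3.43
tool_pos: [0.4883, 0.3438, 0.2563]
orientation: [180.0, 0.0, -170.1]
force: [0.0, 0.9, -0.5]
opening: 0.0004
```

```bash
python3 - <<'E'
from plant import get_obs,snapshot
from h import *
o=get_obs();print(o["tool_pos"],o["force"])
for n in("side","top"):
    s=snapshot(n); pickle.dump(s,open(f"{n}1.pkl","wb"))
    cv2.imwrite(f"pics/{n}1.png",s["image"][:,:,::-1])
    print(w2px(s,[o["tool_pos"],[.488,.348,.228],[.4697,.0216,.034]]))
s=load("side1");a=w2px(s,[.488,.348,.228])[0].astype(int);crop(s,a[0]-50,a[1]-45,100,90,7,"a.png")
s=load("top1");a=w2px(s,[.488,.348,.228])[0].astype(int);crop(s,a[0]-50,a[1]-45,100,90,7,"b.png")
E
```

```text
[0.48825166 0.34377425 0.25628913] [ 0.02462055  0.88098517 -0.47079516]
[[226.81441505 143.33091107]
 [226.95332462 149.03460937]
 [251.77358817 239.94937491]]
[[168.94882392 226.91440571]
 [169.79860424 228.38738912]
 [274.99478529 244.00242006]]
```

View pics/a.png

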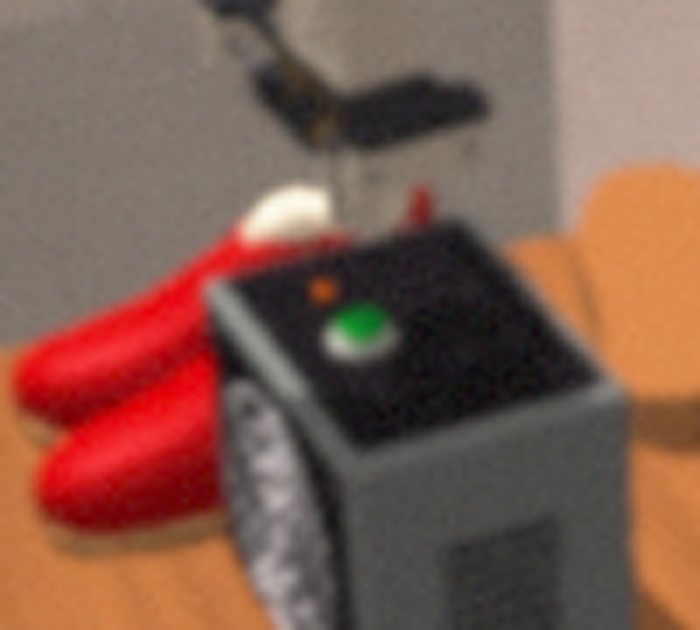

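View pics/b.png

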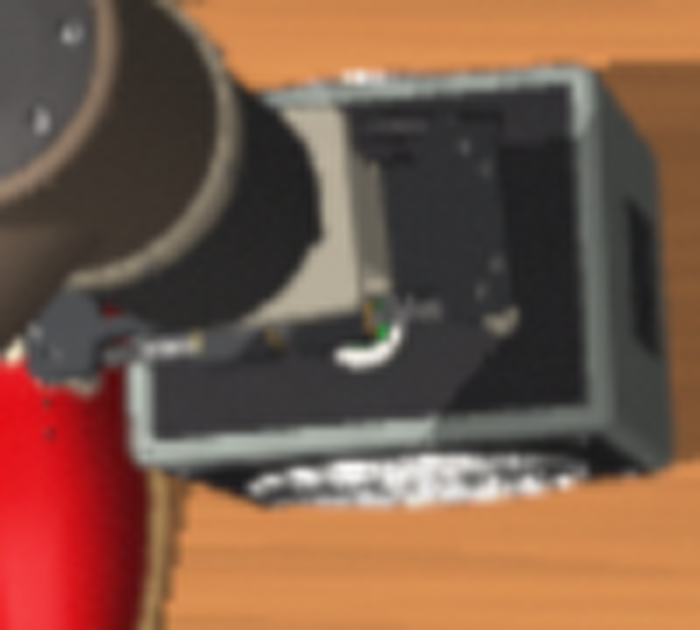

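View pics/side1.png

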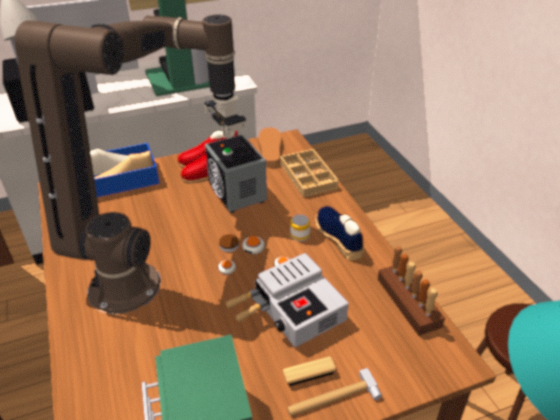

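```bash
python3 - <<'E'
from h import *
s=load("side1");crop(s,185,75,80,100,6,"a2.png")
for n in("side1","top1"):
    s=load(n);K,d,R,t=cam(s);print(-R.T@t, w2px(s,[[.488,.344,z] for z in(.256,.275,.3,.322,.36,.4)]).round(0).tolist())
s=load("top1");crop(s,80,150,150,110,5,"b2.png")
E
```

```text
[ 0.04458731 -1.39354038  1.37209672] [[227.0, 143.0], [226.0, 139.0], [226.0, 133.0], [225.0, 128.0], [225.0, 119.0], [224.0, 110.0]]
[ 2.81554898e-01 -5.53368216e-04  1.60649301e+00] [[169.0, 227.0], [167.0, 226.0], [165.0, 225.0], [163.0, 223.0], [160.0, 221.0], [156.0, 219.0]]
```

View pics/a2.png

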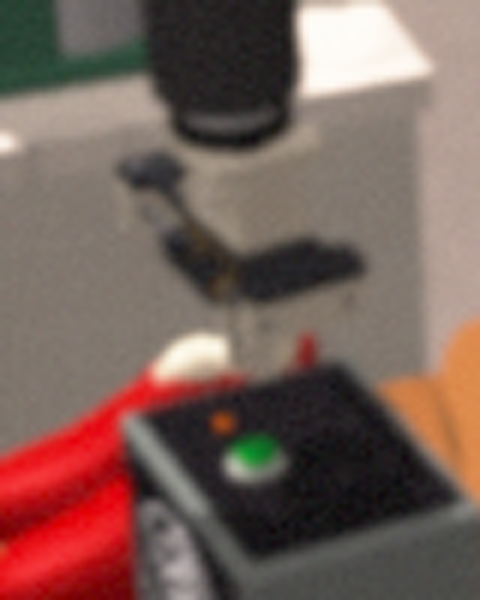

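View pics/b2.png

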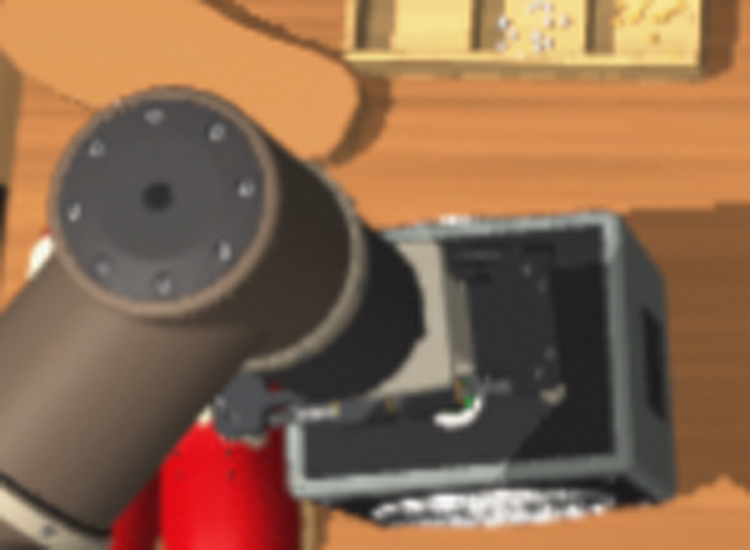

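```bash
python3 - <<'E'
from h import *
s=load("side1");im=s["image"][110:165,205:260,::-1].astype(float)
im=np.clip((im/255)**0.5*255,0,255).astype(np.uint8)
im=cv2.resize(im,None,fx=10,fy=10,interpolation=cv2.INTER_CUBIC);cv2.imwrite("pics/a3.png",im)
E
```

```text
(no output)
```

View pics/a3.png

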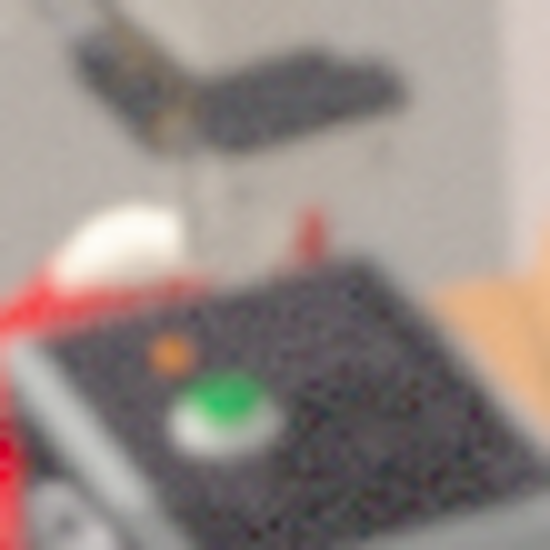

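```bash
python3 - <<'E'
from h import *
s=load("side0");crop(s,190,310,110,90,7,"g0.png")
print(w2px(s,[[.2292,-.6343,z] for z in (.188,.207,.254)]))
E
```

```text
[[242.73653741 384.28301878]
 [242.34703918 379.78522982]
 [241.35261337 368.31923955]]
```

View pics/g0.png

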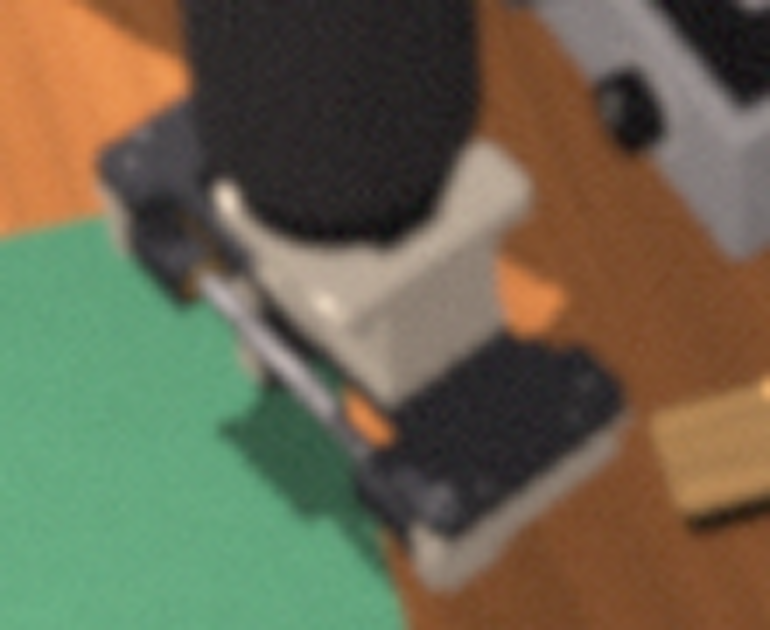

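>>> jog_arm(commands=[[0,4,-6,0],[0,0,-8,0],[0,0,-6,0],[0,0,-4,0],[0,0,-2,0],[0,0,-1,0],[0,0,0,0],[0,0,0,0],[0,0,-1,0],[0,0,-1,0]])

```text
clock: 4.37
tool_pos: [0.4883, 0.3479, 0.2272]
orientation: [180.0, 0.0, -170.1]
force: [0.5, -0.2, 0.7]
opening: 0.0006
```

>>> jog_arm(commands=[[0,0,-1,0],[0,0,0,0],[0,0,-1,0],[0,0,0,0],[0,0,-1,0],[0,0,0,0],[0,0,0,0],[0,0,0,0],[0,0,0,0],[0,0,0,0]])

```text
clock: 5.2
tool_pos: [0.4882, 0.3478, 0.2239]
orientation: [180.0, 0.0, -170.1]
force: [0.3, 0.3, -0.7]
opening: 0.0003
```

>>> jog_arm(commands=[[0,0,0,0],[0,0,0,0],[0,0,0,0],[0,0,0,0],[0,0,0,0],[0,0,0,0],[0,0,0,0],[0,0,0,0],[0,0,-0.6,0],[0,0,-0.6,0]])

```text
clock: 6.03
tool_pos: [0.4881, 0.3478, 0.2227]
orientation: [180.0, -0.0, -170.1]
force: [0.8, 0.0, -0.2]
opening: 0.0003
```

>>> jog_arm(commands=[[0,0,0,0],[0,0,0,0],[0,0,0,0],[0,0,0,0],[0,0,0,0],[0,0,0,0],[0,0,0,0],[0,0,0,0],[0,0,-0.6,0],[0,0,-0.6,0]])

```text
clock: 6.87
tool_pos: [0.4882, 0.3478, 0.2215]
orientation: [180.0, 0.0, -170.1]
force: [-0.1, 0.2, 0.6]
opening: 0.0002
```

```bash
python3 - <<'E'
from plant import get_obs,snapshot
from h import *
o=get_obs();print(o["tool_pos"],o["force"],o["joint_pos"])
ims=[]
for n,x,y in(("side",200,110),("top",130,190)):
    s=snapshot(n); pickle.dump(s,open(f"{n}2.pkl","wb"))
    print(w2px(s,[o["tool_pos"],[.488,.348,.228]]))
    im=s["image"][y:y+66,x:x+66,::-1]; im=((im/255)**.6*255).astype(np.uint8); ims.append(cv2.resize(im,None,fx=6,fy=6,interpolation=cv2.INTER_CUBIC))
cv2.imwrite("pics/c.png",np.hstack(ims))
E
```

```text
[0.48817156 0.34783082 0.22146165] [-0.07314201  0.24030906  0.59727796] [ 5.41322990e+01  1.23881194e+01 -6.43646479e+00  1.57771869e-04
 -7.11707023e+01 -1.34261735e+02]
[[227.127531   150.47415984]
 [226.95332462 149.03460937]]
[[170.35729838 228.65521914]
 [169.79860424 228.38738912]]
```

View pics/c.png

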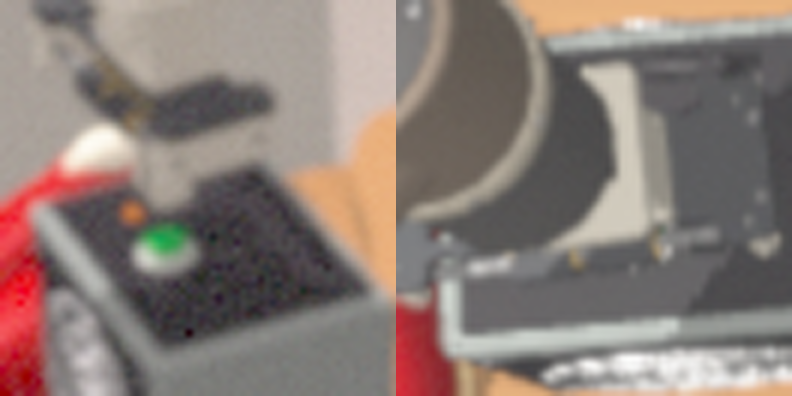

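```bash
python3 - <<'E'
from h import *
s=load("top2");q=load("side2")
for z in (.29,.31,.33): print(z,px2w(s,(191.5,231),z),px2w(s,(137.5,233.6),z))
for z in (.2215,.235,.245,.25): print(z,px2w(q,(227.5,144),z))
for im,n in((s,"top"),(q,"side")):
    x,y=(110,170) if n=="top" else (195,100)
    a=((im["image"][y:y+90,x:x+100,::-1]/255)**.6*255).astype(np.uint8)
    cv2.imwrite(f"pics/d{n}.png",cv2.resize(a,None,fx=8,fy=8,interpolation=cv2.INTER_CUBIC)[:600])
E
```

```text
0.29 [0.47233347 0.26684166 0.29      ] [0.46080675 0.42848025 0.29      ]
0.31 [0.46943519 0.26277943 0.31      ] [0.45808358 0.42196243 0.31      ]
0.33 [0.4665369  0.25871719 0.33      ] [0.45536041 0.4154446  0.33      ]
0.2215 [0.50316677 0.39219803 0.2215    ]
0.235 [0.49778624 0.37124589 0.235     ]
0.245 [0.49380066 0.35572578 0.245     ]
0.25 [0.49180787 0.34796573 0.25      ]
```

View pics/dtop.png

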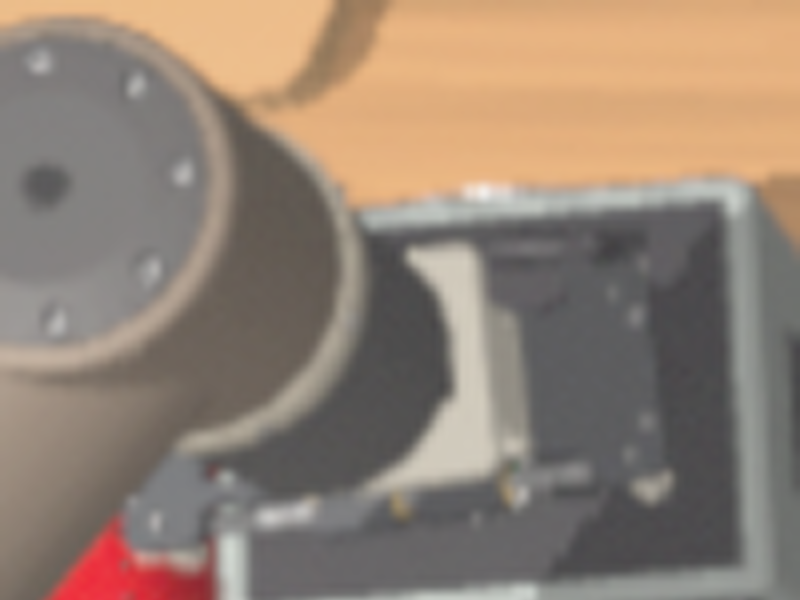

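View pics/dside.png

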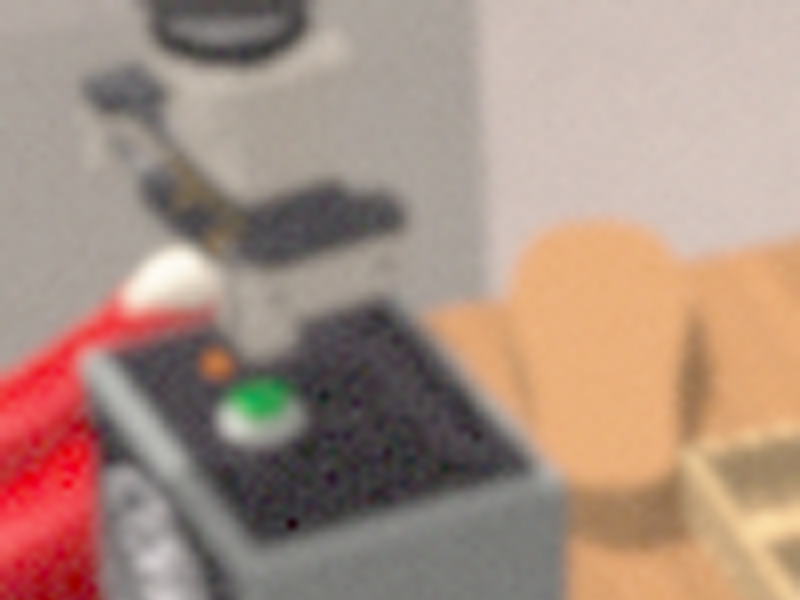

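```bash
python3 - <<'E'
from h import *
s=load("top2");q=load("side2")
c=np.array([.488,.348,0]);th=np.radians(10);ux=np.array([np.cos(th),np.sin(th),0]);uy=np.array([-np.sin(th),np.cos(th),0])
for z in(.2215,.2875,.31):
  for a,b in((-.039,-.0965),(.039,-.0965),(-.039,.0965),(.039,.0965),(-.0095,-.021),(.0095,-.021),(-.0095,.021)):
    P=c+a*ux+b*uy;P[2]=z
    p=w2px(q,P)[0];r=w2px(s,P)[0];print(z,a,b,"dside",((p-[195,100])*8).round(),"dtop",((r-[110,170])*8).round())
E
```

```text
0.2215 -0.039 -0.0965 dside [275. 523.] dtop [738. 530.]
0.2215 0.039 -0.0965 dside [422. 474.] dtop [714. 336.]
0.2215 -0.039 0.0965 dside [ 98. 336.] dtop [249. 604.]
0.2215 0.039 0.0965 dside [239. 292.] dtop [231. 409.]
0.2215 -0.0095 -0.021 dside [259. 430.] dtop [538. 485.]
0.2215 0.0095 -0.021 dside [294. 418.] dtop [533. 438.]
0.2215 -0.0095 0.021 dside [220. 389.] dtop [432. 501.]
0.2875 -0.039 -0.0965 dside [266. 404.] dtop [708. 506.]
0.2875 0.039 -0.0965 dside [416. 356.] dtop [683. 303.]
0.2875 -0.039 0.0965 dside [ 85. 220.] dtop [196. 584.]
0.2875 0.039 0.0965 dside [229. 177.] dtop [177. 380.]
0.2875 -0.0095 -0.021 dside [249. 312.] dtop [498. 459.]
0.2875 0.0095 -0.021 dside [285. 301.] dtop [493. 409.]
0.2875 -0.0095 0.021 dside [209. 272.] dtop [387. 476.]
0.31 -0.039 -0.0965 dside [262. 362.] dtop [697. 497.]
0.31 0.039 -0.0965 dside [413. 314.] dtop [672. 291.]
0.31 -0.039 0.0965 dside [ 81. 179.] dtop [176. 576.]
0.31 0.039 0.0965 dside [226. 137.] dtop [157. 369.]
0.31 -0.0095 -0.021 dside [245. 270.] dtop [484. 449.]
0.31 0.0095 -0.021 dside [282. 259.] dtop [478. 399.]
0.31 -0.0095 0.021 dside [205. 231.] dtop [371. 467.]
```

```bash
python3 - <<'E'
from h import *
q=load("side0");s=load("top0")
c=np.array([.2292,-.6343,0]);th=np.radians(20);ux=np.array([np.cos(th),np.sin(th),0]);uy=np.array([-np.sin(th),np.cos(th),0])
for z in(.254,.284):
  for a,b in((-.039,-.0965),(.039,-.0965),(-.039,.0965),(.039,.0965)):
    P=c+a*ux+b*uy;P[2]=z
    p=w2px(q,P)[0];print(z,a,b,"g0",((p-[190,310])*7).round(),"top",w2px(s,P)[0].round())
crop(s,440,270,120,90,6,"gt.png")
E
```

```text
0.254 -0.039 -0.0965 g0 [448. 672.] top [526. 321.]
0.254 0.039 -0.0965 g0 [631. 529.] top [516. 296.]
0.254 -0.039 0.0965 g0 [103. 295.] top [468. 343.]
0.254 0.039 0.0965 g0 [281. 175.] top [458. 318.]
0.284 -0.039 -0.0965 g0 [445. 619.] top [531. 321.]
0.284 0.039 -0.0965 g0 [630. 476.] top [521. 296.]
0.284 -0.039 0.0965 g0 [ 95. 242.] top [472. 344.]
0.284 0.039 0.0965 g0 [275. 122.] top [462. 318.]
```

View pics/gt.png

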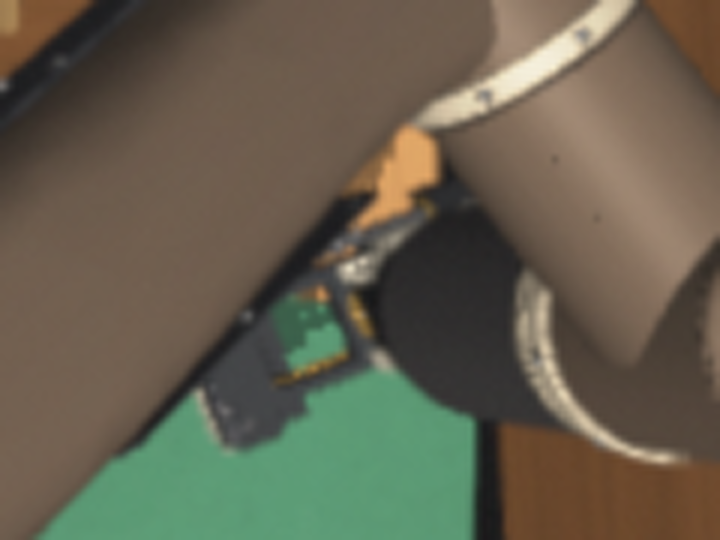

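>>> jog_arm(commands=[[0,0,-1,0],[0,0,-1,0],[0,0,-1,0],[0,0,-1,0],[0,0,-1,0],[0,0,-1,0],[0,0,-1,0],[0,0,-1,0],[0,0,0,0],[0,0,0,0]])

```text
clock: 7.8
tool_pos: [0.4881, 0.3478, 0.2134]
orientation: [-180.0, -0.0, -170.1]
force: [0.5, 0.6, -0.5]
opening: 0.0001
```

```bash
cat > look.py <<'E'
from plant import get_obs,snapshot
from h import *
import sys
def look(tag,boxes,k=6,g=.6):
    o=get_obs();print(o["clock"],o["tool_pos"],o["force"])
    ims=[]
    for n,x,y,w,h in boxes:
        s=snapshot(n);pickle.dump(s,open(f"{n}{tag}.pkl","wb"));print(n,w2px(s,o["tool_pos"]))
        im=((s["image"][y:y+h,x:x+w,::-1]/255)**g*255).astype(np.uint8); ims.append(cv2.resize(im,None,fx=k,fy=k,interpolation=cv2.INTER_CUBIC))
    cv2.imwrite(f"pics/{tag}.png",np.hstack(ims))
E
python3 -c "
from look import look
look('e',[('side',200,110,66,66)],8)"
```

```text
7.8 [0.48814049 0.34779813 0.21344047] [ 0.46668919  0.61087363 -0.48786748]
side [[227.26766394 152.22225203]]
```

View pics/e.png

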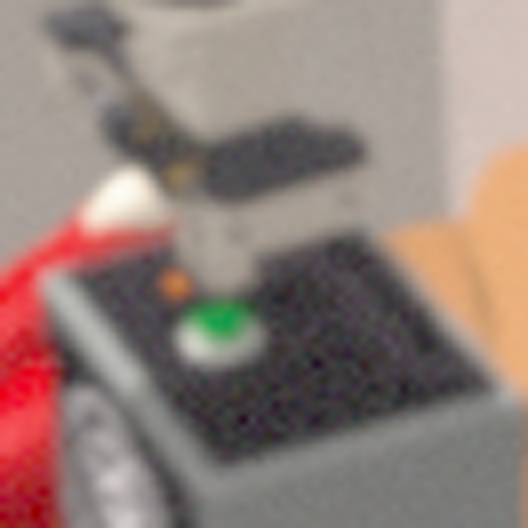

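>>> jog_arm(commands=[[0,0,-1,0],[0,0,-1,0],[0,0,-1,0],[0,0,-1,0],[0,0,-1,0],[0,0,-1,0],[0,0,-1,0],[0,0,-1,0],[0,0,-1,0],[0,0,-1,0]])

```text
clock: 8.68
tool_pos: [0.4882, 0.3478, 0.2034]
orientation: [-180.0, 0.0, -170.1]
force: [-0.0, -0.6, 0.7]
opening: 0.0008
```

```bash
python3 -c "
from look import look
look('f',[('side',200,110,66,66)],8)"
```

```text
8.6833 [0.4881557  0.34780835 0.20340251] [-0.04024903 -0.61822619  0.65717022]
side [[227.45148406 154.38841505]]
```

View pics/f.png

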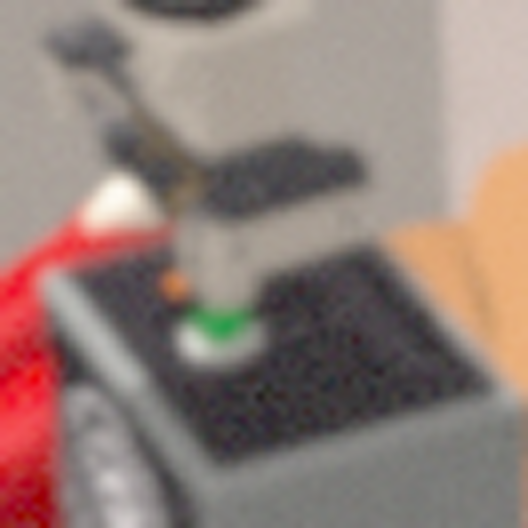

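>>> jog_arm(commands=[[0,0,-1,0],[0,0,-1,0],[0,0,-1,0],[0,0,-1,0],[0,0,-1,0],[0,0,-1,0],[0,0,-1,0],[0,0,0,0],[0,0,0,0],[0,0,0,0]])

```text
clock: 9.57
tool_pos: [0.4882, 0.3479, 0.1966]
orientation: [180.0, 0.0, -170.1]
force: [0.1, -0.2, 0.2]
opening: 0.0006
```

```bash
python3 -c "
from look import look
look('g',[('side',200,110,66,66)],8)"
```

```text
9.5667 [0.48815103 0.34785509 0.19655243] [ 0.13374364 -0.22941471  0.1942061 ]
side [[227.56958982 155.85464133]]
```

View pics/g.png

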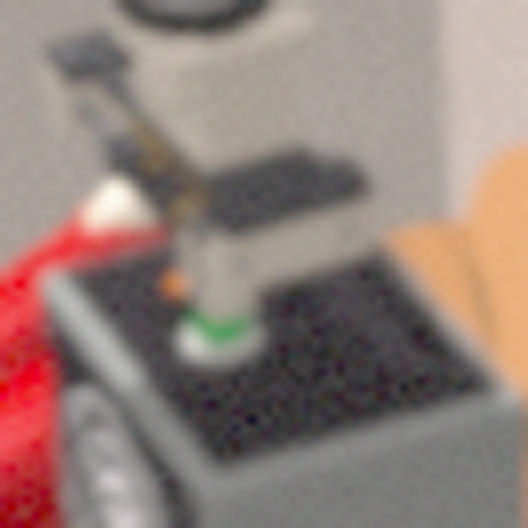

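>>> jog_arm(commands=[[0,0,-1,0],[0,0,0,0],[0,0,-1,0],[0,0,0,0],[0,0,-1,0],[0,0,0,0],[0,0,-1,0],[0,0,0,0],[0,0,-1,0],[0,0,0,0]])

```text
clock: 10.45
tool_pos: [0.4881, 0.3478, 0.1913]
orientation: [-180.0, -0.0, -170.1]
force: [-0.3, -0.2, -0.3]
opening: 0.0003
```

>>> jog_arm(commands=[[0,0,-1,0],[0,0,0,0],[0,0,-1,0],[0,0,0,0],[0,0,-1,0],[0,0,0,0],[0,0,0,0],[0,0,0,0],[0,0,0,0],[0,0,0,0]])

```text
clock: 11.28
tool_pos: [0.4882, 0.3478, 0.1885]
orientation: [-180.0, 0.0, -170.1]
force: [-0.7, -0.7, 2.3]
opening: 0.0002
```

```bash
python3 -c "
from look import look
look('i',[('side',200,110,66,66)],8)"
```

```text
11.2833 [0.48819756 0.34781539 0.18852594] [-0.68514754 -0.65038359  2.25048356]
side [[227.72705348 157.57460799]]
```

View pics/i.png

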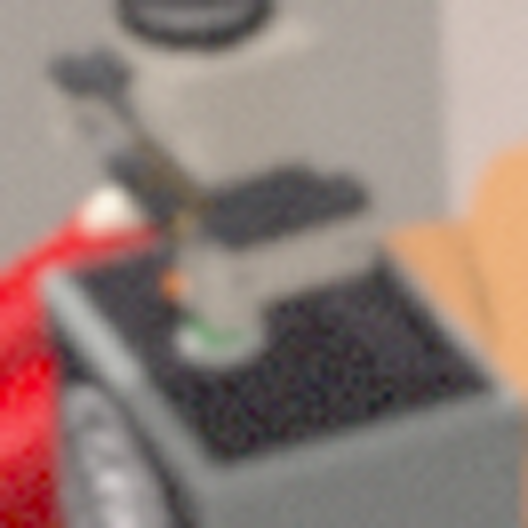

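>>> jog_arm(commands=[[0,0,-1,0],[0,0,0,0],[0,0,-1,0],[0,0,0,0],[0,0,-1,0],[0,0,0,0],[0,0,0,0],[0,0,0,0],[0,0,0,0],[0,0,0,0]])

```text
clock: 12.17
tool_pos: [0.4882, 0.3478, 0.1854]
orientation: [-180.0, -0.0, -170.1]
force: [0.2, 0.5, 2.0]
opening: 0.0003
```

>>> jog_arm(commands=[[0,0,-0.5,0],[0,0,0,0],[0,0,-0.5,0],[0,0,0,0],[0,0,0,0],[0,0,0,0],[0,0,0,0],[0,0,0,0],[0,0,0,0],[0,0,0,0]])

```text
clock: 13.0
tool_pos: [0.4882, 0.3478, 0.185]
orientation: [180.0, 0.0, -170.1]
force: [-1.8, -1.4, 4.7]
opening: 0.0005
```

>>> jog_arm(commands=[[0,0,-0.5,0],[0,0,0,0],[0,0,-0.5,0],[0,0,0,0],[0,0,0,0],[0,0,0,0],[0,0,0,0],[0,0,0,0],[0,0,0,0],[0,0,0,0]])

```text
clock: 13.83
tool_pos: [0.4883, 0.3479, 0.1848]
orientation: [180.0, 0.1, -170.1]
force: [-2.8, -1.7, 10.1]
opening: 0.0002
```

>>> jog_arm(commands=[[0,0,5,0],[0,0,10,0],[0,0,15,0],[0,0,15,0],[0,0,15,0],[0,0,10,0],[0,-20,0,0],[0,-35,0,0],[0,-40,0,0],[0,-40,0,0]])

```text
clock: 14.67
tool_pos: [0.4874, 0.2112, 0.253]
orientation: [-180.0, -0.1, -170.1]
force: [1.5, -0.9, -0.2]
opening: 0.0001
```

```bash
python3 -c "
from look import look
look('j',[('side',200,110,66,66),('top',140,200,66,66)],6,.8)"
```

```text
14.6667 [0.48739698 0.21123565 0.25295779] [ 1.47109696 -0.90241096 -0.24147432]
side [[237.16139935 162.14457768]]
top [[212.23341678 228.31388711]]
```

View pics/j.png

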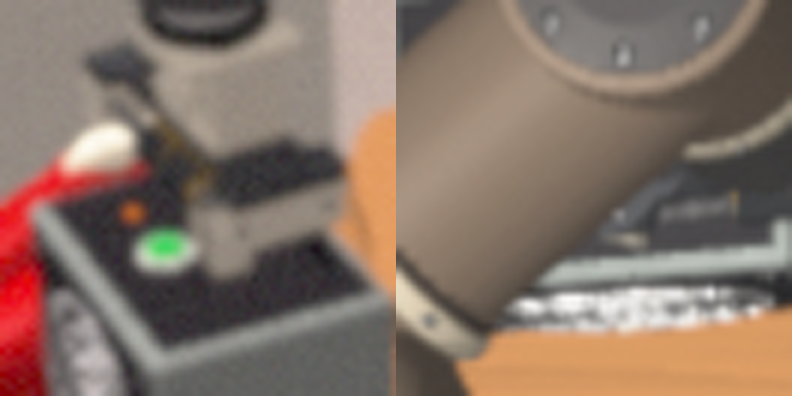

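>>> jog_arm(commands=[[0,-35,0,0],[0,-40,0,0],[0,-40,0,0],[0,-40,0,0],[0,-40,0,0],[0,-40,0,0],[0,-40,0,0],[0,-40,0,0],[0,-40,0,0],[0,-40,0,0]])

```text
clock: 15.6
tool_pos: [0.4875, -0.1841, 0.2536]
orientation: [180.0, 0.0, -170.1]
force: [1.0, 0.6, 0.5]
opening: 0.0004
```

>>> jog_arm(commands=[[-2,-40,0,0],[-2,-40,0,0],[-2,-40,0,0],[0,-40,0,0],[0,-26,0,0],[0,0,-30,0],[0,0,-35,0],[0,0,-30,0],[0,0,-15,0],[0,0,-5,0]])

```text
clock: 16.43
tool_pos: [0.4799, -0.3673, 0.1347]
orientation: [179.8, -0.3, -170.2]
force: [0.9, -0.4, -0.5]
opening: 0.0004
```

```bash
python3 -c "
from look import look
from h import *
look('k',[('side',265,240,80,90),('top',340,190,80,90)],5,.8)
s=load('sidek');print(w2px(s,[[.4815,-.373,.175],[.484,-.373,.1036],[.496,-.37,.1]]))
s=load('topk');print(w2px(s,[[.4815,-.373,.175],[.484,-.373,.1036],[.496,-.37,.1]]))
"
```

```text
16.4333 [ 0.47993483 -0.3672526   0.13469574] [ 0.89692689 -0.38148175 -0.46117384]
side [[295.12124691 294.90956284]]
top [[392.15721845 239.6279061 ]]
[[296.46685239 286.91597542]
 [296.97825014 302.76941751]
 [300.20090503 301.76132158]]
[[396.96220129 237.56402201]
 [391.57097204 239.65388154]
 [390.34831298 236.26232869]]
```

View pics/k.png

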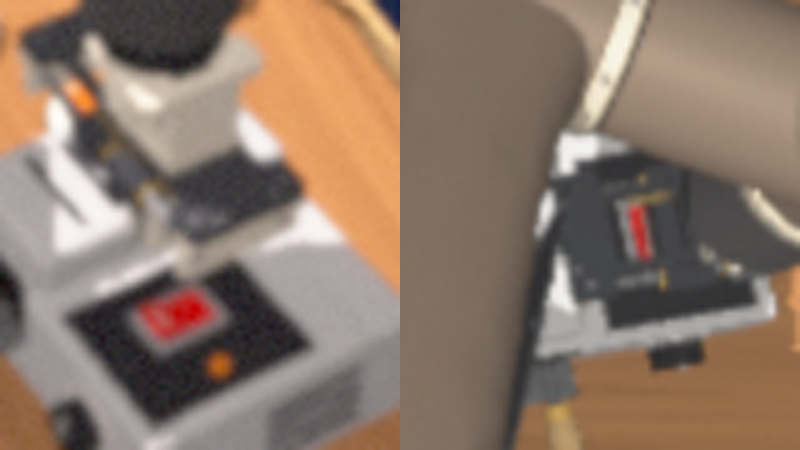

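>>> jog_arm(commands=[[0,0,0,0],[0,0,0,0],[0,0,0,0],[0,0,0,0],[0,0,0,0],[0,0,0,0],[0,0,0,0],[0,0,0,0],[0,0,0,0],[0,0,0,0]])

```text
clock: 17.37
tool_pos: [0.4821, -0.3682, 0.1385]
orientation: [180.0, -0.0, -170.1]
force: [0.4, -0.0, -0.0]
opening: 0.0003
```

```bash
python3 -c "
from look import look
from h import *
look('l',[('side',265,255,70,70)],8,.8)
s=load('sidel')
c=np.array([.481,-.373,0]);th=np.radians(10);ux=np.array([np.cos(th),np.sin(th),0]);uy=np.array([-np.sin(th),np.cos(th),0])
for z in (.1347,.1717,.238):
  for a,b in ((-.0095,-.021),(.0095,-.021),(0,0),(-.039,-.0965),(.039,-.0965)):
    P=c+a*ux+b*uy;P[2]=z;print(z,a,b,((w2px(s,P)[0]-[265,255])*8).round())
"
```

```text
17.3667 [ 0.48212275 -0.36818515  0.13845921] [ 0.37578048 -0.02672357 -0.02135018]
side [[295.9197152  294.07977439]]
0.1347 -0.0095 -0.021 [258. 375.]
0.1347 0.0095 -0.021 [301. 355.]
0.1347 0 0 [249. 329.]
0.1347 -0.039 -0.0965 [302. 546.]
0.1347 0.039 -0.0965 [481. 457.]
0.1717 -0.0095 -0.021 [259. 308.]
0.1717 0.0095 -0.021 [303. 288.]
0.1717 0 0 [250. 262.]
0.1717 -0.039 -0.0965 [304. 478.]
0.1717 0.039 -0.0965 [486. 389.]
0.238 -0.0095 -0.021 [261. 182.]
0.238 0.0095 -0.021 [306. 162.]
0.238 0 0 [252. 136.]
0.238 -0.039 -0.0965 [308. 351.]
0.238 0.039 -0.0965 [494. 263.]
```

View pics/l.png

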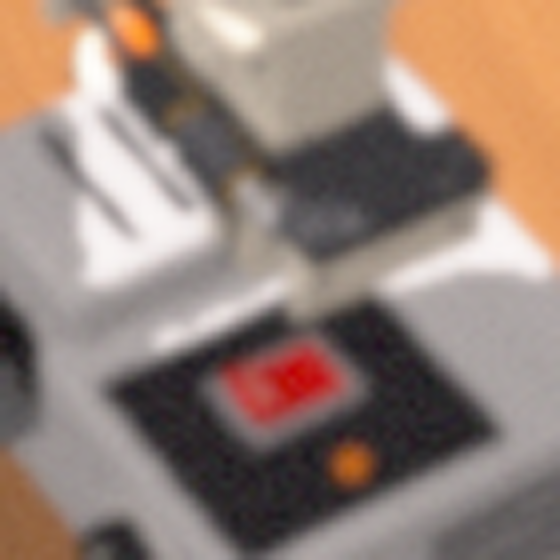

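>>> jog_arm(commands=[[-1,-5,-6,0],[0,0,-8,0],[0,0,-8,0],[0,0,-8,0],[0,0,-8,0],[0,0,-6,0],[0,0,-4,0],[0,0,-2,0],[0,0,0,0],[0,0,0,0]])

```text
clock: 18.25
tool_pos: [0.4813, -0.3732, 0.0887]
orientation: [-180.0, 0.0, -170.1]
force: [0.2, 0.2, 0.8]
opening: 0.0003
```

```bash
python3 -c "
from look import look
from h import *
look('m',[('side',265,255,70,70)],8,.8)
s=load('sidem')
c=np.array([.481,-.373,0]);th=np.radians(10);ux=np.array([np.cos(th),np.sin(th),0]);uy=np.array([-np.sin(th),np.cos(th),0])
for z in (.105,.1255):
  for a,b in ((-.0095,-.021),(.0095,-.021),(-.0095,.021),(0,0)):
    P=c+a*ux+b*uy;P[2]=z;print(z,a,b,((w2px(s,P)[0]-[265,255])*8).round())
"
```

```text
18.25 [ 0.48131683 -0.37324036  0.08868028] [0.18912376 0.22774274 0.78094886]
side [[296.14768716 306.32636423]]
0.105 -0.0095 -0.021 [257. 428.]
0.105 0.0095 -0.021 [300. 408.]
0.105 -0.0095 0.021 [198. 356.]
0.105 0 0 [249. 382.]
0.1255 -0.0095 -0.021 [258. 392.]
0.1255 0.0095 -0.021 [300. 372.]
0.1255 -0.0095 0.021 [198. 320.]
0.1255 0 0 [249. 346.]
```

View pics/m.png

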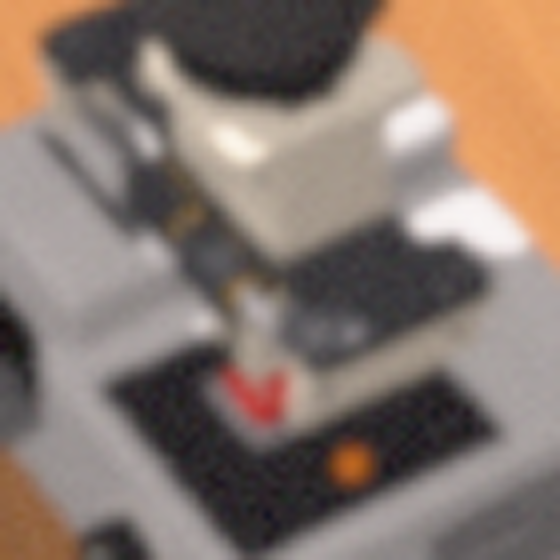

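>>> jog_arm(commands=[[0,0,-4,0],[0,0,-4,0],[0,0,-3,0],[0,0,-3,0],[0,0,-2,0],[0,0,-1,0],[0,0,0,0],[0,0,0,0],[0,0,0,0],[0,0,0,0]])

```text
clock: 19.13
tool_pos: [0.4813, -0.3732, 0.0717]
orientation: [-180.0, 0.0, -170.1]
force: [-0.2, 0.3, 0.0]
opening: 0.0002
```

>>> jog_arm(commands=[[0,0,-1,0],[0,0,0,0],[0,0,-1,0],[0,0,0,0],[0,0,-1,0],[0,0,0,0],[0,0,-1,0],[0,0,0,0],[0,0,0,0],[0,0,0,0]])

```text
clock: 19.97
tool_pos: [0.4811, -0.3733, 0.0676]
orientation: [-180.0, -0.0, -170.1]
force: [-1.0, 0.1, 1.8]
opening: 0.0006
```

Contact as expected (true height ≈ 0.1046). Continuing down about 5 mm.

>>> jog_arm(commands=[[0,0,-1,0],[0,0,0,0],[0,0,-1,0],[0,0,0,0],[0,0,-1,0],[0,0,0,0],[0,0,-0.5,0],[0,0,0,0],[0,0,0,0],[0,0,0,0]])

```text
clock: 20.8
tool_pos: [0.4812, -0.3731, 0.0639]
orientation: [180.0, 0.0, -170.1]
force: [-1.3, 0.3, 0.9]
opening: 0.0003
```

>>> jog_arm(commands=[[0,0,-0.5,0],[0,0,0,0],[0,0,-0.5,0],[0,0,0,0],[0,0,0,0],[0,0,0,0],[0,0,0,0],[0,0,0,0],[0,0,0,0],[0,0,0,0]])

```text
clock: 21.63
tool_pos: [0.4812, -0.3732, 0.063]
orientation: [-180.0, 0.0, -170.1]
force: [-1.7, 0.7, 3.4]
opening: 0.0004
```

>>> jog_arm(commands=[[0,0,-0.5,0],[0,0,0,0],[0,0,-0.5,0],[0,0,0,0],[0,0,0,0],[0,0,0,0],[0,0,0,0],[0,0,0,0],[0,0,0,0],[0,0,0,0]])

```text
clock: 22.47
tool_pos: [0.4812, -0.3732, 0.0629]
orientation: [-180.0, 0.0, -170.1]
force: [-3.0, 2.7, 9.7]
opening: 0.0004
```

>>> jog_arm(commands=[[0,0,5,0],[0,0,10,0],[0,0,20,0],[0,0,30,0],[0,0,30,0],[0,0,20,0],[0,20,0,0],[0,35,0,0],[0,40,0,0],[0,40,0,0]])

```text
clock: 23.3
tool_pos: [0.4809, -0.2371, 0.1774]
orientation: [180.0, 0.0, -170.2]
force: [0.3, 0.7, 0.7]
opening: 0.0003
```

>>> jog_arm(commands=[[0,40,0,0],[0,40,0,0],[0,40,0,0],[0,40,0,0],[0,40,0,0],[-3,30,0,0],[-3,20,0,0],[-3,10,0,0],[-3,0,0,0],[0,0,0,0]])

```text
clock: 24.13
tool_pos: [0.4687, 0.0219, 0.1773]
orientation: [180.0, 0.0, -170.1]
force: [-0.9, 0.3, -0.4]
opening: 0.0008
```

```bash
python3 -c "
from look import look
from h import *
look('n',[('side',265,260,70,70),('top',355,200,70,70)],5,.8)
s=load('siden');cv2.imwrite('pics/siden.png',s['image'][:,:,::-1])
s=load('topn');cv2.imwrite('pics/topn.png',s['image'][:,:,::-1])
"
```

```text
24.1333 [0.46869095 0.02193082 0.17729073] [-0.91372552  0.32967288 -0.4087889 ]
side [[249.7881756  209.57030402]]
top [[274.37843233 238.97666018]]
```

View pics/n.png

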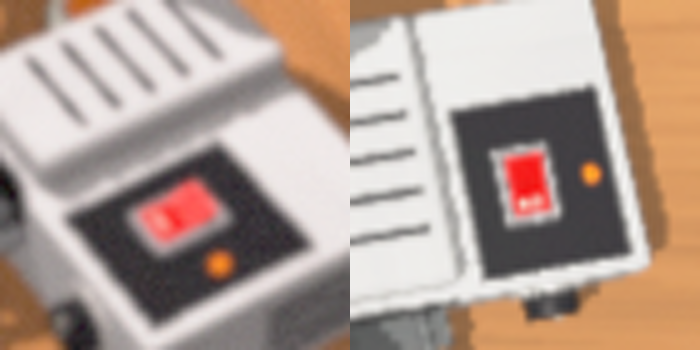

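View pics/siden.png

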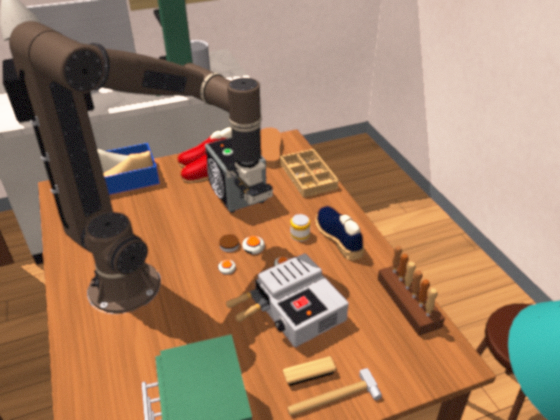

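View pics/topn.png

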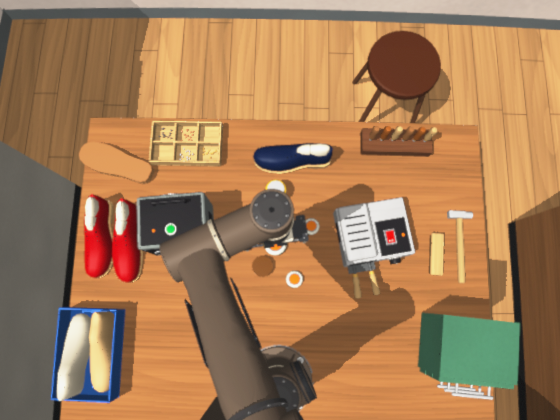

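```bash
python3 -c "
from h import *
s=load('siden');crop(s,215,220,70,60,9,'o.png')
for n,b in (('siden',(235,225,275,260)),('top0',(262,232,290,258))):
  s=load(n);x0,y0,x1,y1=b;im=s['image'][y0:y1,x0:x1].astype(int)
  m=(im[...,0]>200)&(im[...,1]<165)&(im[...,1]>90)&(im[...,2]<70)
  ys,xs=np.nonzero(m);c=(xs.mean()+x0,ys.mean()+y0);print(n,m.sum(),c,px2w(s,c,.034))
"
```

```text
siden 265 (np.float64(250.50943396226415), np.float64(238.07924528301888)) [0.46867948 0.03298499 0.034     ]
top0 125 (np.float64(274.936), np.float64(242.936)) [0.47346645 0.02189429 0.034     ]
```

View pics/o.png

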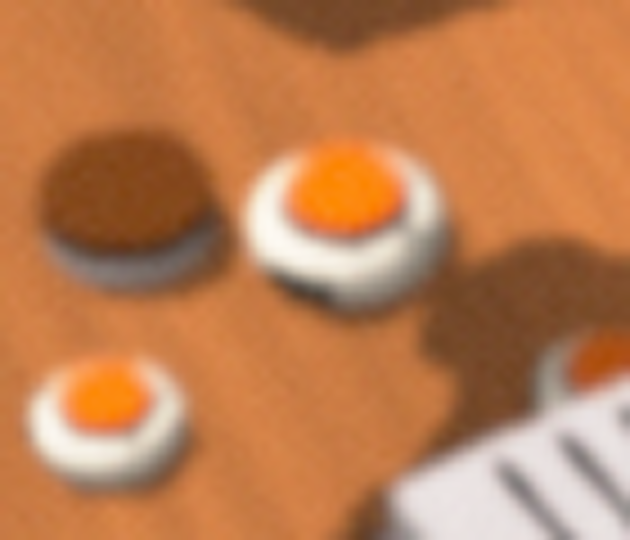

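>>> jog_arm(commands=[[4,0,-10,0],[0,0,-20,0],[0,0,-25,0],[0,0,-25,0],[0,0,-25,0],[0,0,-20,0],[0,0,-15,0],[0,0,-10,0],[0,0,-5,0],[0,0,0,0]])

```text
clock: 25.07
tool_pos: [0.4724, 0.0206, 0.0204]
orientation: [-180.0, -0.2, -170.2]
force: [-0.3, -0.3, 0.2]
opening: 0.0002
```

```bash
python3 -c "
from look import look
from h import *
look('p',[('side',215,200,80,70),('top',235,200,80,70)],5,.8)
s=load('sidep')
o=np.array([.473,.022,0]);th=np.radians(10);ux=np.array([np.cos(th),np.sin(th),0]);uy=np.array([-np.sin(th),np.cos(th),0])
for a,b in ((-.0095,-.021),(.0095,-.021),(-.0095,.021),(0,0)):
    P=o+a*ux+b*uy;P[2]=.06;print(a,b,((w2px(s,P)[0]-[215,200])*5).round())
"
```

```text
25.0667 [0.47235981 0.0206119  0.02039713] [-0.34215917 -0.25334096  0.15205356]
side [[252.69698602 242.68027307]]
top [[275.33390131 243.72010003]]
-0.0095 -0.021 [189. 193.]
0.0095 -0.021 [212. 184.]
-0.0095 0.021 [161. 160.]
0 0 [187. 172.]
```

View pics/p.png

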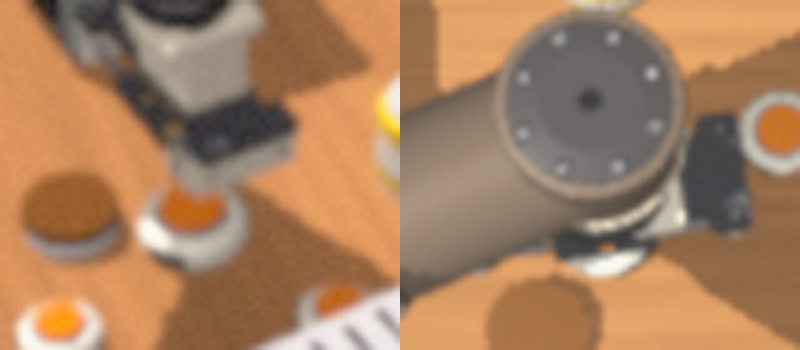

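>>> jog_arm(commands=[[0,1,-4,0],[0,0,-4,0],[0,0,-4,0],[0,0,-3,0],[0,0,-2,0],[0,0,-1,0],[0,0,0,0],[0,0,0,0],[0,0,0,0],[0,0,0,0]])

```text
clock: 26.0
tool_pos: [0.4733, 0.0229, 0.0042]
orientation: [180.0, 0.0, -170.1]
force: [-1.3, 0.0, -0.4]
opening: 0.0003
```

>>> jog_arm(commands=[[0,0,-1,0],[0,0,-1,0],[0,0,-1,0],[0,0,-1,0],[0,0,-1,0],[0,0,-1,0],[0,0,0,0],[0,0,0,0],[0,0,0,0],[0,0,0,0]])

```text
clock: 26.83
tool_pos: [0.4732, 0.0228, -0.002]
orientation: [-180.0, 0.0, -170.1]
force: [0.3, -0.3, -0.5]
opening: 0.0003
```

>>> jog_arm(commands=[[0,0,-1,0],[0,0,0,0],[0,0,-1,0],[0,0,0,0],[0,0,0,0],[0,0,0,0],[0,0,0,0],[0,0,0,0],[0,0,0,0],[0,0,0,0]])

```text
clock: 27.67
tool_pos: [0.4733, 0.0229, -0.0039]
orientation: [180.0, 0.0, -170.1]
force: [0.8, 0.5, 1.1]
opening: 0.0002
```

>>> jog_arm(commands=[[0,0,-1,0],[0,0,0,0],[0,0,-1,0],[0,0,0,0],[0,0,0,0],[0,0,0,0],[0,0,0,0],[0,0,0,0],[0,0,0,0],[0,0,0,0]])

```text
clock: 28.5
tool_pos: [0.4733, 0.0229, -0.006]
orientation: [180.0, 0.0, -170.1]
force: [0.5, 0.0, 3.2]
opening: 0.0001
```

>>> jog_arm(commands=[[0,0,-1,0],[0,0,0,0],[0,0,-0.5,0],[0,0,0,0],[0,0,0,0],[0,0,0,0],[0,0,0,0],[0,0,0,0],[0,0,0,0],[0,0,0,0]])

```text
clock: 29.33
tool_pos: [0.4733, 0.0229, -0.0075]
orientation: [180.0, 0.0, -170.1]
force: [1.1, 1.0, 4.0]
opening: 0.0005
```

>>> jog_arm(commands=[[0,0,3,0],[0,0,5,0],[0,0,15,0],[0,0,30,0],[0,0,35,0],[0,0,35,0],[0,0,35,0],[0,0,30,0],[0,0,20,0],[0,0,0,0]])

```text
clock: 30.17
tool_pos: [0.4745, 0.023, 0.205]
orientation: [180.0, 0.3, -170.1]
force: [1.3, 0.0, -0.0]
opening: 0.0002
```

>>> jog_arm(commands=[[0,-30,0,0],[0,-40,0,0],[0,-40,0,0],[0,-40,0,0],[0,-30,0,0],[0,0,0,0],[0,0,0,0],[0,0,0,0],[0,0,0,0],[0,0,0,0]])

```text
clock: 31.0
tool_pos: [0.473, -0.1562, 0.2004]
orientation: [180.0, -0.0, -170.1]
force: [-0.5, 0.3, -0.1]
opening: 0.0004
```

```bash
python3 -c "
from look import look
from h import *
look('q',[('top',130,170,150,120)],5,1)
s=load('topq');cv2.imwrite('pics/topq.png',s['image'][:,:,::-1])
from plant import snapshot
s=snapshot('side');cv2.imwrite('pics/sideq.png',s['image'][:,:,::-1])
"
```

```text
31.0 [ 0.4729967  -0.15624264  0.20039399] [-0.47026046  0.25998987 -0.06453257]
top [[330.77266699 237.82997033]]
```

View pics/q.png

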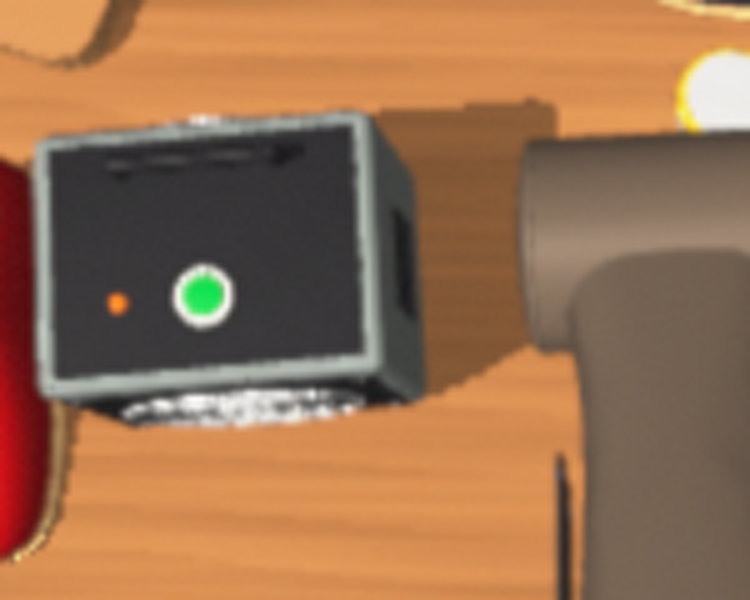

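View pics/sideq.png

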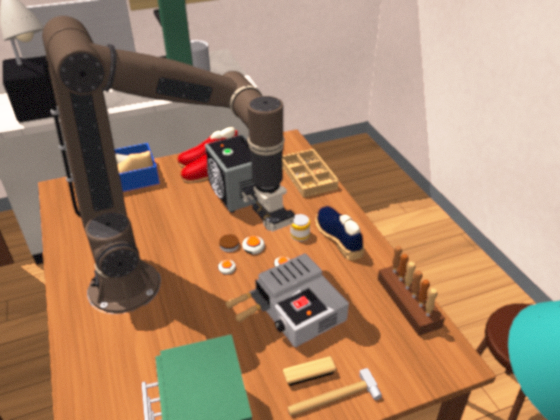

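View pics/topq.png

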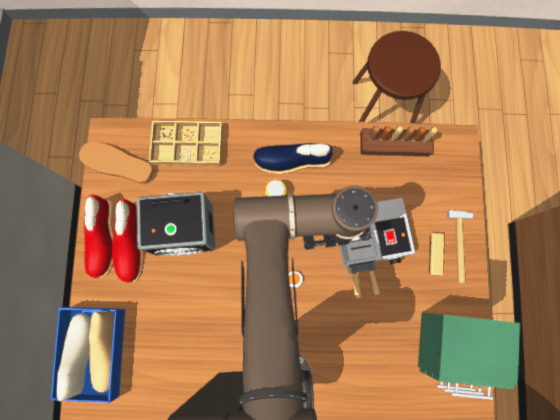

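```bash
python3 -c "
from plant import close_job,get_obs
print(get_obs()['force']);print(close_job())"
```

```text
[ 0.16716618 -0.15845281  1.17681892]
the job is handed in; nothing more can be done
None
```

I worked the three controls in the order asked with the closed fingertips and handed the job in at about 31 s, with the arm clear of everything.

- **Extractor button:** pushed to its firm stop at about 10 N. In the pictures afterwards it stands lower and looks lit.
- **Heater rocker:** the marked half was pressed to its stop at about 10 N. The tip then stood at about 100 mm, which is level, and the shading of the two halves had swapped in the pictures.
- **Timer:** I chose the larger of the three orange-topped pucks, about 80 mm across. One tap took it to about 4 N and about 4.5 mm by height, then it was released. The 4 N reading alone would mean about 3.6 mm; both are past the 2.5 mm at which the count starts. In the last side picture the timer and the other things in view stand where they were.

**Disagreement:** the fingertips really ended about 37 mm above the reported TCP. The first descent met nothing at the expected height, so I found the contact by force and by side pictures. The button stop and the rocker stop then gave the same 37 mm, and I used it for the timer.

**Not checked:** no display or joint value confirms that the count is running. In the last top picture the arm hid the timer, so its place is confirmed only from the side view.

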